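# Stand the slumped book back up and close the bookend

### The arm

A 7-joint arm with a two-finger parallel gripper is mounted at the origin on the work surface. World frame = base frame: x ahead of the robot, y to its left, z up, the work surface at z = 0. Lengths are in m, angles in rad, forces in N, time in s.
With the tool pointing down it reaches from about 0.4 to 0.9 m from the base axis. Payload 5.5 kg.
Tool frame: the origin (TCP) lies midway between the tips of the shut fingers; the grasp point (between the pads) lies 19 mm behind it (manip.grip_depth is the distance from the TCP to the grasp point, in m); z points along the fingers, y is the line along which they close (so a half turn about z gives the same grasp; the last joint's range is limited). The gripper opens to 92 mm and grips with 3 to 60 N. Pads are 19 mm wide; open, the fingers measure 130 mm over their backs; the gripper's body (75 mm by 190 mm) begins 47 mm behind the grasp point.
Start: joints at [1.411, 0.501, -0.427, 1.55, 0.221, 1.138, -0.21], TCP at [0.267, -0.593, 0.227] pointing down, gripper open.
Joint ranges: [-2.88, 2.88], [-0.31, 2.03], [-1.54, 1.56], [0.2, 2.42], [-1.41, 4.55], [0.19, 2.02], [-2.57, 2.57]. Speed limits (rad/s): [2.57, 2.57, 3.14, 3.14, 3.14, 3.14, 3.14].

### API

Orientations are given as a unit quaternion [x, y, z, w].
In Python, from bench import manip, effector, viewer gives the robot as it stands. Calls block until the motion is done:
- manip.move_pose(position, orientation): joint-space move of the TCP to a pose.
- manip.servo_line(position, ori=None, vel=0.15): straight line of the TCP; ori=None keeps the orientation; vel is the mean speed in m/s.
- manip.movej(angles): joint-space move.
- effector.open_jaws() and effector.close(f_grip=None): open the fingers fully, or close them until they stop; f_grip is the grip in N (None keeps the last).
- manip.sleep(seconds).
- manip.solve_ik(position, orientation): joint angles nearest the present ones, or None.
- viewer.get_image(name): name is "scene" or "top" or "wrist"; returns the picture (420x560x3 uint8, red, green, blue); there is no depth.
- viewer.get_calibration(name): a dict with "vfov" (degrees; the focal length in pixels is half the picture's height over the tangent of half this angle, whatever the lens; pixels are square), "cx", "cy" (the principal point, pixels), "eye" and "attitude" of the camera in the world. Camera axes: x right, y down, z forward; pixel columns grow to the right and rows downward; lengths in m; the calibration is good to about 2 mm. A picture is of the moment at which its call begins: read the wrist's pose just before it. get_calibration takes no time and is no camera call; for the wrist camera it gives the pose at the moment of the call.
A pose or a line that the arm cannot do raises manip.PlanningError and nothing moves.
- manip.hand_in(): hands the job in; it is judged then, once.
Readings, each from a call of its own:
- manip.current_clock(): time.
- manip.current_q(): joint angles.
- manip.current_joint_velocities(): joint speeds.
- manip.current_tau(): joint torques, N m.
- manip.current_tool_pos(): TCP position.
- manip.current_tcp_rot(): TCP orientation.
- manip.current_force(): force on the tool from outside, world axes, zero at the start.
- manip.current_wrist_torque(): the same for the moment, N m.
- manip.current_finger_gap(): finger opening in m.
- manip.current_gripper_force(): force on a finger pad.
Only numpy, scipy, OpenCV 4.12 (cv2) and the standard library are available. Lean on these libraries where they do the work, as an engineer would, in place of code of your own. Each camera call takes 0.05 s, during which the arm holds its last target. There are 200 camera calls.

### The job

The last book in the rack has slumped over onto the loose wooden bookend. With your fingertips push its top back until it stands upright against the row of books, and only after that push the bookend along the board until it holds the book snug and square against the row. Do not shove the book up with the bookend, do not lift either of them, and leave the mug, jar and remote control where they are.

Things in the scene. Friction and masses are not known exactly. Their poses are not given: they have to be found in the camera images.
- rack: Fixed wooden rack. Origin: centre of its base board's underside, on the table. Board 170 (x) by 400 (y) by 12 mm thick; loose things stand on it. y runs along the row: end panel at +y, then five upright books, packed as one immovable row (192 to 210 mm tall, 135 mm deep), to y = +40 mm; the board is free from there to y = -200 mm. Yaw varies 20 degrees either way of the world's axes.
- book: The slumped loose hardback: 30 mm thick (y), 130 deep (x), 190 tall (z), 0.45 kg. Origin: centre of its underside. It leans about 35 degrees to the rack's -y, its foot within 10 mm of the row, its cover resting on the bookend's upper edge, its top jutting out over the bookend. Upright against the row its origin is at rack y = +25 mm, axes parallel to the rack's; then it stands by itself.
- row_face (a point): Middle of the outer cover of the last packed book, the flat end of the row that faces the slumped book: rack y = +40 mm, 100 mm above the board, 205 mm tall and 136 mm deep.
- book_top (a point): Middle of the slumped book's top edge on the bookend's side (book frame 0, -15, +190 mm): at the start about 156 mm above the board, over the bookend, and the part of the book that is nearest to the open end of the rack.
- bookend: Loose dark wood block bookend, 100 mm (x) by 60 mm (y, along the row) by 100 mm tall, about 0.5 kg; slides on the board by friction (a few newtons). Origin: centre of its underside, on the board, at the start about 129 mm from the row's face along the rack's -y (rack y = -89 mm). Closed snug on the upright book its origin is at rack y = -20 mm.
- mug: White mug, 80 mm wide, 90 mm tall, with a handle; origin under its centre. Not to be disturbed.
- jar: Amber glass jar with a wooden cap, 70 mm wide, 85 mm tall; origin under its centre. Not to be disturbed.
- remote: Black remote control lying flat, 45 by 150 by 18 mm; origin under its centre. Not to be disturbed.
Things that resemble listed ones, but are neither listed nor needed, are in the scene too. Leave any green or pink look-alike of the bookend alone.

How it is judged:
By the outcome, as a careful person would: the job done as asked, in the order asked, and still so for the second after the job is handed in, with the robot touching nothing.
It also fails if it takes over 50 s, if anything falls off the work surface, if the arm or the gripper's body presses on something with over 40 N, if the wrist force passes 120 N, or if a joint passes its speed limit or range.

## Working session

There is one attempt and no reset: what is moved stays moved. The work goes in short steps, each a Python script; the robot and the scene stay as the last script left them, time stands still between calls to the robot, and variables do not carry over. Pictures are saved under pics/ and viewed, at most 10 in all, crops included, and the job is handed in when it is done.

```bash
ls; mkdir -p pics; python3 - <<'E'
from bench import manip, effector, viewer
import cv2
for n in ["scene","top"]:
    im=viewer.get_image(n); cv2.imwrite(f"pics/{n}0.png",im[:,:,::-1]); print(n,viewer.get_calibration(n))
print(manip.current_tcp_rot(),manip.current_clock())
E
```

```text
pics
scene {'vfov': 45.42511357304813, 'cx': 293.07608821121124, 'cy': 220.43188824344324, 'eye': array([ 1.34818849, -0.57904629,  0.74000207]), 'attitude': array([ 0.77940831,  0.39591916, -0.21987078, -0.43292902])}
top {'vfov': 45.77315889698805, 'cx': 288.7063239295126, 'cy': 207.06933877800836, 'eye': array([ 4.02281293e-01, -9.27786746e-04,  1.34216969e+00]), 'attitude': array([-0.70280856,  0.70875198, -0.0320045 ,  0.0520237 ])}
[ 9.77738373e-01  2.09825886e-01 -1.71571069e-04 -8.61233911e-04] 0.1
```

View pics/scene0.png

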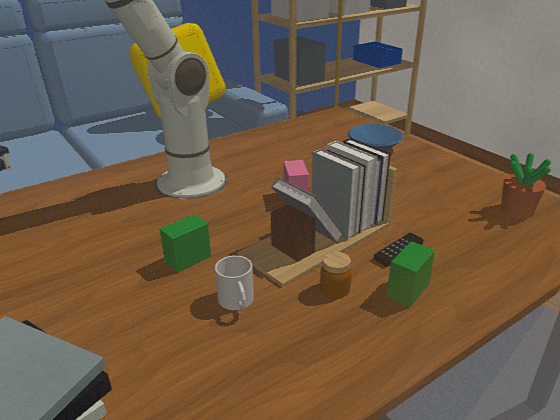

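View pics/top0.png

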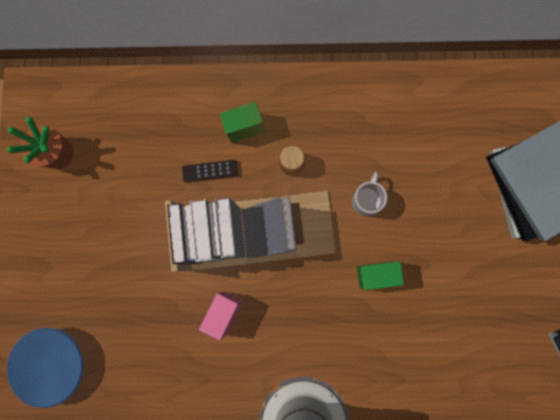

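The top view shows the rack at about (166–335, 193–270). The row of books is on the left, the slumped book at (245–295, 200–255) leans right, and the rack's open end is at x≈332. In the scene view the dark bookend is at (293,230). 

Things that could be taken for the bookend:
- green block at scene (186,243), top (381,276)
- green block at scene (411,274), top (242,121)
- pink block at scene (295,175), top (218,316)
- dark wood block at scene (293,230), under the book on the board. I choose this one.

Next is a close crop to check it.

```bash
python3 - <<'E'
import cv2,numpy as np
t=cv2.imread("pics/top0.png")[183:278,155:345]; s=cv2.imread("pics/scene0.png")[135:285,240:400]
cv2.imwrite("pics/c1.png",cv2.resize(t,None,fx=4.2,fy=4.2,interpolation=cv2.INTER_CUBIC))
cv2.imwrite("pics/c2.png",cv2.resize(s,None,fx=4,fy=4,interpolation=cv2.INTER_CUBIC))
E
```

```text
(no output)
```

View pics/c1.png

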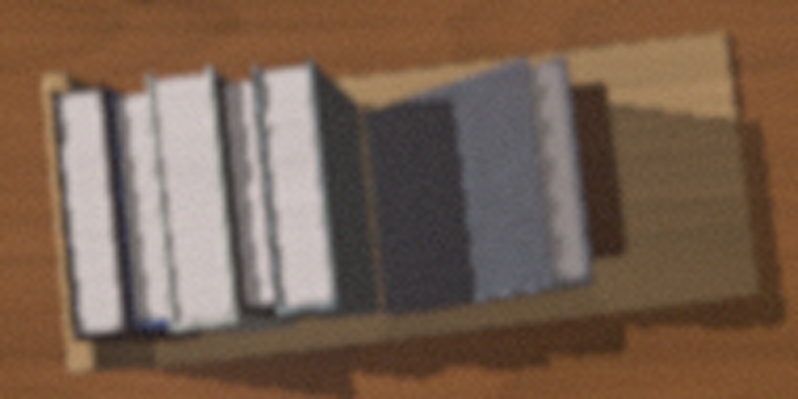

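View pics/c2.png

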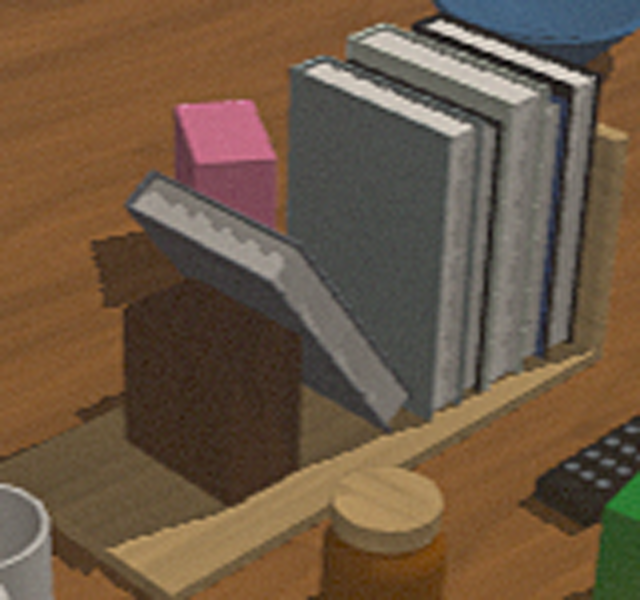

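```bash
cat > h.py <<'E'
import numpy as np
from scipy.spatial.transform import Rotation as R
from bench import manip, effector, viewer
def cast(cam,px,z):
    c=viewer.get_calibration(cam); f=210/np.tan(np.radians(c["vfov"])/2)
    px=np.atleast_2d(px).astype(float)
    d=np.c_[(px-[c["cx"],c["cy"]])/f,np.ones(len(px))]@R.from_quat(c["attitude"]).as_matrix().T
    return c["eye"]+d*((z-c["eye"][2])/d[:,2])[:,None]
E
python3 - <<'E'
from h import *
t=lambda p:(np.array(p)+.5)/4.2-.5+[155,183]
s=lambda p:(np.array(p)+.5)/4-.5+[240,135]
np.set_printoptions(precision=4,suppress=True)
b=cast("top",t([(728,35),(755,293),(345,78),(160,364)]),.012); print("board",b)
row=cast("top",t([(312,65),(338,305)]),.217); print("row",row)
be=cast("top",t([(606,88),(624,250)]),.112); print("be",be)
bt=cast("top",t([(566,60),(590,278)]),.168); print("bt",bt)
print("scene board",cast("scene",s([(170,594)]),.012),"row",cast("scene",s([(291,66),(450,135)]),.217),"be",cast("scene",s([(125,437),(235,503),(300,465)]),.012),"bt",cast("scene",s([(130,208),(280,275)]),.168))
e=(b[0]+b[1])/2
for nm,v in [("end",b[1]-b[0]),("edge",b[2]-b[0]),("row",row[1]-row[0]),("be",be[1]-be[0]),("bt",bt[1]-bt[0])]: print(nm,np.linalg.norm(v),np.degrees(np.arctan2(v[1],v[0])))
v=row.mean(0)-e; print("end->row",v)
for x in (-.2,):pass
print("jar/mug/remote",cast("top",[(291,159)],.085),cast("top",[(370,198)],.09),cast("top",[(210,171)],.018))
E
```

```text
board [[ 0.6041 -0.07    0.012 ]
 [ 0.4389 -0.0844  0.012 ]
 [ 0.5788  0.1768  0.012 ]
 [ 0.3968  0.2937  0.012 ]]
row [[0.559  0.1675 0.217 ]
 [0.4285 0.1525 0.217 ]]
be [[ 0.558   0.008   0.112 ]
 [ 0.4619 -0.0017  0.112 ]]
bt [[0.5671 0.0301 0.168 ]
 [0.4437 0.0175 0.168 ]]
scene board [[ 0.6081 -0.0694  0.012 ]] row [[0.4301 0.1522 0.217 ]
 [0.5638 0.167  0.217 ]] be [[ 0.4618 -0.0018  0.012 ]
 [ 0.56    0.0127  0.012 ]
 [ 0.552   0.0693  0.012 ]] bt [[0.4513 0.0133 0.168 ]
 [0.5689 0.0369 0.168 ]]
end 0.1658716968523175 -175.01761816715947
edge 0.24802634589850978 95.84860681425504
row 0.13135579094114413 -173.42844980856884
be 0.09656773872638053 -174.2349575377745
bt 0.12411472665261644 -174.17051713226888
end->row [-0.0278  0.2371  0.205 ]
jar/mug/remote [[0.6773 0.0275 0.085 ]] [[ 0.5731 -0.1718  0.09  ]] [[0.6616 0.2494 0.018 ]]
```

Both views agree. The rack yaw is about 5.8°, the row face is at about (0.498, 0.161), the bookend's outer face is at rack y≈−118 mm (expected −119), and the book's top edge is at about −97 mm. The crops confirm the dark wood block under the book is the bookend. I'll use a tilted tool with shut fingers.

```bash
cat >> h.py <<'E'
yaw=np.radians(5.8); EX=np.array([np.cos(yaw),np.sin(yaw),0]); EY=np.array([-np.sin(yaw),np.cos(yaw),0]); EZ=np.array([0,0,1.])
O=np.array([.5235,-.0775,.012])+.2*EY      # rack origin, on top of the board
P=lambda x,y,h:O+x*EX+y*EY+h*EZ            # rack coordinates, m; h above the board
def ori(tilt,s=1):
    z=np.sin(tilt)*EY-np.cos(tilt)*EZ; y=s*EX
    return R.from_matrix(np.c_[np.cross(y,z),y,z]).as_quat()
def rack(p):
    d=np.asarray(p)-O; return np.array([d@EX,d@EY,d[2]])
def st(): 
    f=manip.current_force(); print(np.round(rack(manip.current_tool_pos())*1e3,1),"F",np.round([f@EX,f@EY,f[2]],1),"t",round(manip.current_clock(),2))
E
python3 - <<'E'
from h import *
print(P(0,.04,0))
for T in (15,25):
  for s in (1,-1):
    print(T,s,[None if (q:=manip.solve_ik(P(-.003,y,h),ori(np.radians(T),s))) is None else np.round(q,2) for y,h in((-.17,.25),(-.15,.14),(0,.175),(-.16,.04),(-.06,.04))])
E
```

```text
[0.49924649 0.16127137 0.012     ]
15 1 [array([ 1.03,  0.44, -1.04,  1.78,  0.13,  1.17,  0.07]), array([ 0.93,  0.57, -0.97,  1.9 ,  0.25,  0.95, -0.02]), array([ 0.85,  0.62, -1.26,  1.93,  0.4 ,  0.97, -0.45]), array([ 0.88,  0.74, -0.9 ,  1.94,  0.43,  0.79, -0.1 ]), array([ 0.68,  0.68, -0.85,  2.  ,  0.36,  0.7 , -0.23])]
15 -1 [array([-0.65,  0.46,  1.14,  1.83, -0.65,  1.33, -2.34]), array([-0.66,  0.66,  1.13,  1.95, -0.88,  1.22, -2.16]), array([-0.93,  0.45,  1.03,  1.98, -0.74,  1.1 , -2.56]), array([-0.48,  0.75,  0.9 ,  1.98, -0.98,  1.05, -2.05]), array([-0.17,  0.52,  0.22,  2.03, -0.57,  0.73, -2.56])]
25 1 [array([ 1.14,  0.58, -1.14,  1.74,  0.09,  1.21,  0.12]), array([ 1.04,  0.69, -1.04,  1.85,  0.18,  0.99,  0.09]), array([ 0.83,  0.54, -1.04,  1.94,  0.03,  0.89, -0.06]), array([ 0.99,  0.84, -0.94,  1.88,  0.31,  0.85,  0.08]), array([ 0.82,  0.78, -0.9 ,  1.97,  0.23,  0.71, -0.02])]
25 -1 [array([-0.51,  0.55,  1.13,  1.79, -0.81,  1.51, -2.18]), array([-0.4 ,  0.61,  0.91,  1.9 , -0.88,  1.29, -2.11]), array([-0.71,  0.46,  0.91,  1.99, -0.86,  1.18, -2.4 ]), array([ 0.57,  0.63, -0.34,  1.9 , -0.28,  0.82, -2.56]), array([-0.41,  0.68,  0.68,  2.01, -1.02,  1.04, -2.11])]
```

```bash
python3 - <<'E'
from h import *
import cv2
q=ori(np.radians(25))
effector.close(5)
p=manip.current_tool_pos(); manip.servo_line(p+[0,0,.12],vel=.2)
manip.move_pose(P(-.005,-.18,.26),q); st()
manip.servo_line(P(-.005,-.15,.145),vel=.15); st()
for y in np.arange(-.14,-.099,.005):
    manip.servo_line(P(-.005,y,.145),vel=.04)
    f=manip.current_force(); 
    if np.linalg.norm(f)>1.0: break
st()
cv2.imwrite("pics/s1.png",viewer.get_image("scene")[100:310,220:420,::-1])
E
python3 -c "
import cv2;i=cv2.imread('pics/s1.png');cv2.imwrite('pics/s1b.png',cv2.resize(i,None,fx=2.8,fy=2.8))"
```

```text
[  -5.  -181.5  259.9] F [ 0.3 -0.2  0.7] t 4.39
[  -4.3 -150.3  145.7] F [ 0.1 -0.3 -0.4] t 5.33
[ -5.  -99.6 145.1] F [-0.2 -0.7 -0.9] t 7.93
```

View pics/s1b.png

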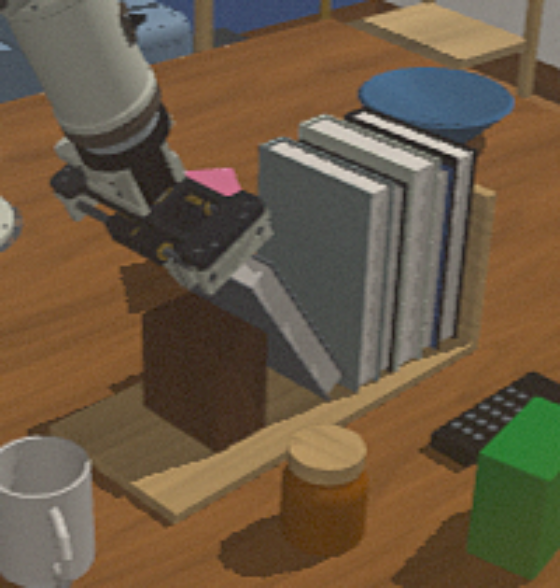

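The gripper is at the book's top edge just above the bookend, at s1b pixel (235,275), and nothing else is touched. Now I'll push along the book's arc.

```bash
python3 - <<'E'
from h import *
import cv2
for th in list(np.arange(33,-3,-3)):
    t=np.radians(th); s=.170+.014*max(th,0)/35; d=.010
    manip.servo_line(P(-.005,.012-s*np.sin(t)-d*np.cos(t),s*np.cos(t)-d*np.sin(t)),vel=.05)
    st(); f=manip.current_force()
    if f@EY<-7: break
i=viewer.get_image("scene")[100:310,220:420,::-1]
cv2.imwrite("pics/s2.png",cv2.resize(i,None,fx=2.8,fy=2.8))
E
```

```text
[ -5.1 -95.8 148.5] F [-0.7 -1.2 -0.6] t 8.23
[ -4.9 -87.2 152.9] F [-0.3 -1.3 -0.2] t 8.57
[ -5.  -78.5 156.8] F [ 0.7 -0.2 -1.2] t 8.92
[ -5.  -69.7 160.2] F [ 0.6 -1.   0.2] t 9.26
[ -5.  -60.8 163.1] F [-0.1 -0.5  0.2] t 9.6
[ -5.  -51.7 165.6] F [-0.1 -0.3 -0.4] t 9.93
[ -5.1 -42.6 167.6] F [ 0.5 -0.1 -1. ] t 10.27
[ -5.1 -33.5 169. ] F [-0.5  0.8 -0.3] t 10.6
[ -5.2 -24.5 170. ] F [-0.3 -0.7 -0.2] t 10.93
[ -5.2 -15.4 170.5] F [-0.7  0.4  0. ] t 11.27
[ -5.1  -6.4 170.5] F [-0.1 -0.8  0.2] t 11.6
[ -4.4  -0.2 169.6] F [-1.7 -6.8  2. ] t 11.93
```

View pics/s2.png

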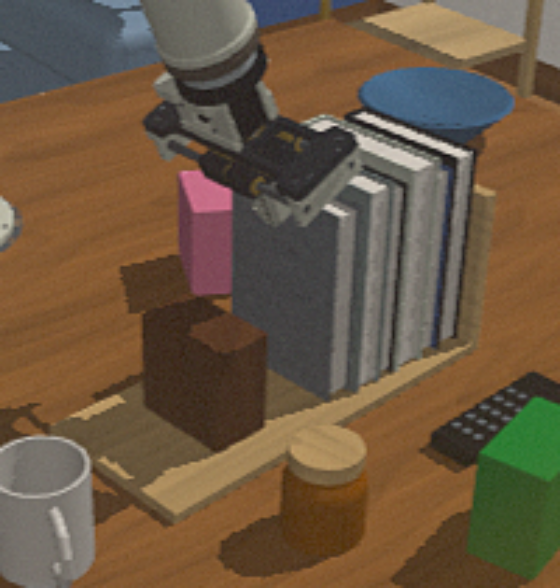

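The book now stands upright against the row (cover at s2 pixel (290,290)) and the bookend hasn't moved (s2 pixel (205,370)). I'll retreat, go behind the bookend and push it.

```bash
python3 - <<'E'
from h import *
import cv2
x=-.005
manip.servo_line(P(x,-.03,.17),vel=.08); st()
manip.servo_line(P(x,-.165,.17),vel=.2)
manip.servo_line(P(x,-.165,.045),vel=.15); st()
i=viewer.get_image("scene")[100:310,220:420,::-1]; cv2.imwrite("pics/s3.png",i)
manip.servo_line(P(x,-.135,.045),vel=.1); st()
for y in list(np.arange(-.125,-.07,.01))+list(np.arange(-.070,-.05,.002)):
    manip.servo_line(P(x,y,.045),vel=.04); st()
    if manip.current_force()@EY<-11: break
i=viewer.get_image("scene")[100:310,220:420,::-1]; cv2.imwrite("pics/s4.png",cv2.resize(i,None,fx=2.8,fy=2.8))
E
```

```text
[ -5.  -30.1 170. ] F [-0.7 -0.3  0. ] t 12.53
[  -4.3 -164.8   45.8] F [0.2 0.1 0.4] t 14.33
[  -5.2 -134.    45.2] F [-0.8 -0.3  0.2] t 14.83
[  -5.1 -124.9   45. ] F [-0.5 -0.3  0. ] t 15.23
[  -5.1 -114.3   45.1] F [-0.3 -0.5 -1.5] t 15.63
[  -5.2 -104.2   45.1] F [ 0.1 -0.   0.7] t 16.03
[ -5.2 -94.3  45.1] F [-0.1 -0.2  0.2] t 16.43
[ -5.2 -84.3  45.1] F [-0.4  0.5  0.1] t 16.83
[ -5.2 -74.3  45.1] F [-0.9  0.  -0.4] t 17.23
[ -5.1 -69.6  45. ] F [ 0.8 -0.1 -0.3] t 17.51
[ -5. -68.  45.] F [ 0.7 -1.5 -0.7] t 17.76
[ -5. -66.  45.] F [-1.  -0.9 -0.2] t 18.01
[ -5.  -63.8  45. ] F [-0.1 -1.4  0.5] t 18.26
[ -4.6 -62.2  45. ] F [ 0.5 -2.8 -0.1] t 18.51
[ -4.  -60.7  45.1] F [ 2.6 -4.  -0.1] t 18.76
[ -3.7 -60.2  45. ] F [ 2.9 -8.2  0.9] t 19.01
[ -3.6 -59.9  44.8] F [  1.2 -12.3   4.9] t 19.26
```

View pics/s4.png

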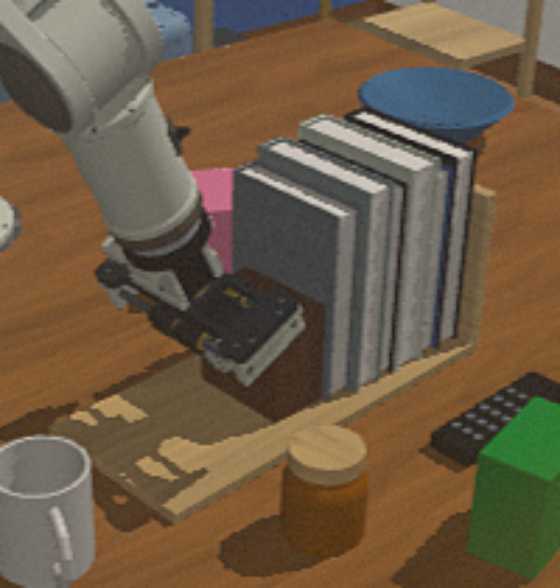

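The bookend stopped at the expected place (TCP at −60 mm), flush against the upright book. I'll retreat and check it.

```bash
python3 - <<'E'
from h import *
import cv2
manip.servo_line(P(-.004,-.12,.045),vel=.08)
manip.servo_line(P(-.005,-.20,.22),vel=.2)
manip.move_pose(P(-.02,-.42,.32),ori(np.radians(10))); st()
a=viewer.get_image("scene")[120:270,250:400,::-1]; b=viewer.get_image("top")[183:278,155:345,::-1]
cv2.imwrite("pics/top5.png",b)
a=cv2.resize(a,(300,300),interpolation=cv2.INTER_CUBIC); b=cv2.resize(b,(760,380),interpolation=cv2.INTER_CUBIC)[:, 200:700]
c=np.zeros((380,800,3),np.uint8); c[:300,:300]=a; c[:,300:]=b; cv2.imwrite("pics/s5.png",c)
E
```

```text
[ -20.  -417.9  318.9] F [ 0.8  0.2 -0. ] t 22.31
```

View pics/s5.png

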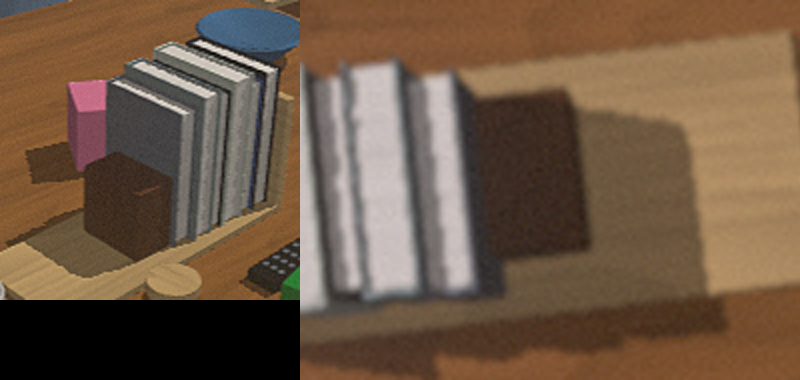

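The book is upright and the bookend is against it (s5 outer edge from (570,92) to (590,247)). I'll measure the squareness with a mask fit.

```bash
python3 - <<'E'
from h import *
import cv2
im=cv2.imread("pics/top5.png").astype(int)
def edge(rows,c0,c1,g,sign):
    pts=[]
    for r in rows:
        l=g[r,c0:c1]; k=np.argmax(sign*np.diff(l)); w=np.abs(np.diff(l))[max(k-2,0):k+3]; ks=np.arange(max(k-2,0),max(k-2,0)+len(w))
        pts.append((c0+(w*ks).sum()/w.sum()+.5,r))
    return np.array(pts)
g=cv2.GaussianBlur(im.sum(2).astype(np.float32),(3,3),0)
for nm,rows,c0,c1,s,z in [("bookend outer",range(26,60),138,153,1,.112),("book top row side/pages end",range(22,70),110,124,-1,.202),("board end",range(13,66),170,183,-1,.012)]:
    p=edge(rows,c0,c1,g,s); w=cast("top",p+[155,183],z)
    k,c=np.polyfit(w[:,0],w[:,1],1); res=w[:,1]-k*w[:,0]-c; ok=abs(res)<.003
    k,c=np.polyfit(w[ok,0],w[ok,1],1); print(nm,"yaw",round(np.degrees(np.arctan(k)),2),"rack",np.round(rack(w[ok].mean(0))*1e3,1),ok.sum(),len(ok))
E
```

```text
bookend outer yaw 7.37 rack [ -17.2 -121.9  100. ] 30 34
book top row side/pages end yaw 0.78 rack [  1.4 -51.7 190. ] 18 48
board end yaw 6.57 rack [  -3.3 -199.1    0. ] 53 53
```

```bash
python3 - <<'E'
from h import *
import cv2
g=cv2.GaussianBlur(cv2.imread("pics/top5.png").astype(np.float32).sum(2),(3,3),0)
def fit(nm,r0,r1,x0,x1,s,z):
    p=[]
    for r in range(r0,r1):
        c=int(round(x0+(x1-x0)*(r-r0)/(r1-r0))); l=s*np.diff(g[r,c-4:c+5]); l=np.clip(l,0,None); p.append((c-4+.5+(l*np.arange(8)).sum()/l.sum(),r))
    w=cast("top",np.array(p)+[155,183],z)
    k,c=np.polyfit(w[:,0],w[:,1],1); res=w[:,1]-k*w[:,0]-c; ok=abs(res)<.003
    k,c=np.polyfit(w[ok,0],w[ok,1],1); print(nm,"yaw",round(np.degrees(np.arctan(k)),2),"rack",np.round(rack(w[ok].mean(0))*1e3,1),ok.sum(),len(ok))
fit("bookend",27,59,118,122,1,.112)
fit("book pages",21,70,88.5,93.7,-1,.202)
fit("row book pages",20,68,74,79,-1,.217)
fit("board end",13,66,174,180,-1,.012)
E
```

```text
bookend yaw 6.25 rack [ -5.1 -54.6 100. ] 32 32
book pages yaw 6.57 rack [-11.   11.1 190. ] 49 49
row book pages yaw 6.55 rack [ -5.3  41.8 205. ] 48 48
board end yaw 6.44 rack [  -3.3 -198.8    0. ] 53 53
```

Everything is square to within 0.3°, and the book-to-row gap is under 1 mm. The bookend edge reads about 2–4 mm out, so I'll press once more with the corrected yaw (6.5°) to be sure it's snug.

```bash
sed -i 's/radians(5.8)/radians(6.5)/' h.py; sed -i 's/^O=.*/O=np.array([.5235,-.0775,.012])+.2*np.array([-.1011,.9949,0])/' h.py; cat > push.py <<'E'
from h import *
q=ori(np.radians(25)); x=-.005
manip.move_pose(P(x,-.20,.20),q)
manip.servo_line(P(x,-.13,.045),vel=.15)
manip.servo_line(P(x,-.07,.045),vel=.08); st()
for y in np.arange(-.066,-.046,.002):
    manip.servo_line(P(x,y,.045),vel=.03); manip.sleep(.1); st()
    if manip.current_force()@EY<-17: break
manip.servo_line(P(x,-.12,.045),vel=.06)
manip.servo_line(P(x,-.20,.22),vel=.2)
manip.move_pose(P(-.02,-.42,.32),ori(np.radians(10))); st()
import cv2
a=viewer.get_image("scene")[120:270,250:400,::-1]; t=viewer.get_image("top")[:,:,::-1]
cv2.imwrite("pics/top6.png",t[183:278,155:345])
cv2.imwrite("pics/s6.png",np.hstack([cv2.resize(a,(400,400),interpolation=cv2.INTER_CUBIC),cv2.resize(t[100:300,150:410],None,fx=1.53,fy=2)[:400]]))
g=cv2.GaussianBlur(cv2.imread("pics/top6.png").astype(np.float32).sum(2),(3,3),0)
def fit(nm,r0,r1,x0,x1,s,z):
    p=[]
    for r in range(r0,r1):
        c=int(round(x0+(x1-x0)*(r-r0)/(r1-r0))); l=np.clip(s*np.diff(g[r,c-4:c+5]),0,None); p.append((c-3.5+(l*np.arange(8)).sum()/l.sum(),r))
    w=cast("top",np.array(p)+[155,183],z); k,c=np.polyfit(w[:,0],w[:,1],1); print(nm,"yaw",round(np.degrees(np.arctan(k)),2),"rack",np.round(rack(w.mean(0))*1e3,1))
fit("bookend",27,59,118,122,1,.112)
fit("book pages",21,70,88.5,93.7,-1,.202)
E
python3 push.py
```

```text
[ -4.9 -70.5  44.9] F [ 0.4  0.3 -0.5] t 25.57
[ -5.  -66.2  45. ] F [-0.1  0.  -0.1] t 25.95
[ -5. -64.  45.] F [ 0.7 -0.3  0. ] t 26.3
[ -5. -62.  45.] F [ 0.2  0.6 -0.3] t 26.65
[ -4.9 -60.6  44.9] F [ 0.7 -3.2  0.2] t 27.0
[ -4.8 -60.2  44.7] F [-0.7 -6.9  2.1] t 27.35
[ -4.7 -59.9  44.6] F [ -3.5 -12.    5.9] t 27.7
[ -4.7 -59.7  44.5] F [ -5.  -17.8   9.8] t 28.05
[ -19.9 -417.9  318.9] F [-0.6  0.5  0.7] t 31.35
bookend yaw 6.29 rack [ -5.7 -54.5 100. ]
book pages yaw 6.58 rack [-10.8  11.2 190. ]
```

View pics/s6.png

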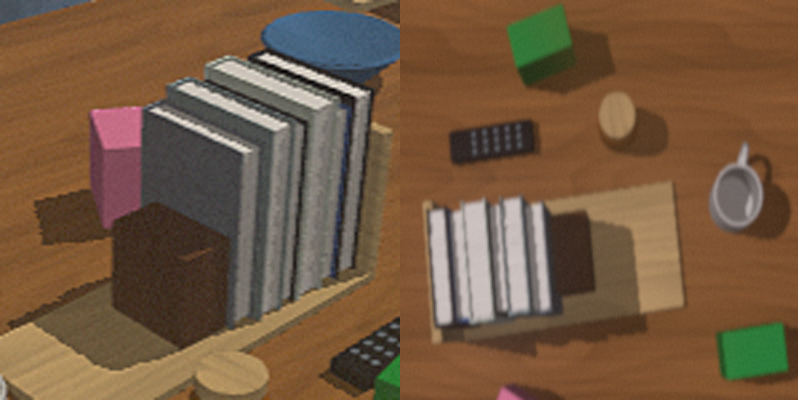

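The book (s6 (200,180)) stands flush against the row, and the bookend (s6 (170,270)) is tight against it. The mug, jar and remote have not moved. Handing in.

```bash
python3 -c "
from bench import manip
print(manip.hand_in())"
```

```text
the job is handed in; nothing more can be done
None
```

I pushed the book upright against the row with the fingertips, then slid the bookend snug and square (within about 0.3°) against it, left the mug, jar and remote where they were, and handed the job in after about 31 s on the robot's clock.

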